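# Battery packs from charger to tester, in reverse order

### The arm

A 6-joint arm with a two-finger parallel gripper is mounted at the origin on the work surface. World frame = base frame: x ahead of the robot, y to its left, z up, the work surface at z = 0. Lengths are in mm, angles in rad, forces in N, time in s.
With the tool pointing down it reaches from about 350 to 775 mm from the base axis. Payload 5.5 kg.
Tool frame: the origin (TCP) lies on the front face of the gripper's body, between the roots of the fingers; the fingertips stand 73 mm ahead of it and the grasp point (between the pads) lies 54 mm ahead of it (bot.tip_reach is the distance from the TCP to the fingertips, in mm); z points along the fingers, y is the line along which they close (so a half turn about z gives the same grasp; the last joint's range is limited). The gripper opens to 85 mm and grips with 20 to 120 N. Pads are 22 mm wide; open, the fingers measure 114 mm over their backs; the gripper's body (76 mm by 85 mm) begins 54 mm behind the grasp point. The pads swing forward as they close: fully open they stand 13 mm farther back than shut.
Start: joints at [1.079, 0.313, 0.046, 1.304, 0, 1.431], TCP at [198.161, 539.811, 303.923] pointing down, gripper open.
Joint ranges: [-2.76, 2.76], [-0.86, 1.69], [-1.03, 1.26], [-2.2, 2.34], [-1.47, 1.5], [-3.14, 3.14]. Speed limits (rad/s): [2.57, 2.57, 3.14, 3.14, 3.14, 3.14].

### API

Orientations are given as a rotation vector (axis times angle).
In Python, from station import bot gives the robot as it stands. Calls block until the motion is done:
- bot.movep(position, orientation): joint-space move of the TCP to a pose.
- bot.move_l(position, ori=None, v=150, contact_N=None): straight line of the TCP; ori=None keeps the orientation; v is the mean speed in mm/s. With contact_N (N) it stops when the force on the tool has changed by that much, and returns True; else False.
- bot.set_joints(angles): joint-space move.
- bot.set_gripper(opening, newtons=None): finger opening in mm; newtons is the grip in N (None keeps the last); returns when the fingers have stopped.
- bot.dwell(seconds).
- bot.solve_ik(position, orientation): joint angles nearest the present ones, or None.
- bot.observe(): the state.
- bot.snapshot(name): name is "scene" or "top" or "wrist"; returns (picture, depth): 480x640x3 uint8, red, green, blue; 480x640 float32, mm along the optical axis (not along the pixel's ray), 0 where there is no reading.
- bot.camera_params(name): a dict with "vertical_fov" (degrees; the focal length in pixels is half the picture's height over the tangent of half this angle, whatever the lens; pixels are square), "cx", "cy" (the principal point, pixels), "D" ([k1, k2, p1, p2, k3] as OpenCV has them; the pictures are not rectified), "R" (3x3) and "t" (3): a world point X has camera coordinates R X + t. Camera axes: x right, y down, z forward; pixel columns grow to the right and rows downward; lengths in mm; the calibration is good to about 2 mm. A picture is of the moment at which its call begins: read the wrist's pose just before it. camera_params takes no time and is no camera call; for the wrist camera it gives the pose at the moment of the call.
A pose or a line that the arm cannot do raises bot.MotionError and nothing moves.
- bot.close_job(): hands the job in; it is judged then, once.
Trained networks look in the newest picture that a camera, given by its name, has taken for a name from the list of things; names that differ only in an ending like _2 or _b are one class to them, and where a whole thing is asked for, a point or a joint stands for the part that bears it (a point fixed in the world has none). Each returns a list of dicts, best first, with "confidence" (0 to 1); they miss things now and then, are a little off and sometimes report something else, mostly with a low value. They report only what shows in the picture. A call takes as long as a camera call. They do not tell look-alikes from the thing itself.
- bot.recognise(camera, target): "location" ([column, row] in pixels, amid what is visible of it).
The state is a dict: "t": time; "qpos": joint angles; "joint_vel": joint speeds; "tau": joint torques, N m; "tool_pos": TCP position; "ee_rot": TCP orientation; "contact_force": force on the tool from outside, world axes, zero at the start; "ft_torque": the same for the moment, N m; "width": finger opening in mm; "grasp_force": force on a finger pad.
Only numpy, scipy, OpenCV 4.12 (cv2) and the standard library are available. Lean on these libraries where they do the work, as an engineer would, in place of code of your own. Each camera call takes 0.05 s, during which the arm holds its last target. There are 200 camera calls.

### The job

Move the four battery packs from the charger to the slots of the tester so that their order is reversed: the pack next to the charger's orange end block goes into the tester slot farthest from the tester's orange block, the next pack into the next slot, and so on, until the pack farthest from the charger's orange block stands in the slot right beside the tester's orange block. Set each pack down gently, upright on the floor of its slot, without dropping it or letting any pack tip over, and let go.

Things in the scene. Friction and masses are not known exactly. Their poses are not given: they have to be found in the camera images.
- pack_blue: blue battery pack, a loose upright block with black vents and a black patch on its top, 40 (x) x 44 (y) x 90 (z) mm, about 0.26 kg; origin at the centre of its underside, z up. At the start it stands in the charger cradle with the tags of its own colour.
- pack_green: green battery pack, a loose upright block with black vents and a black patch on its top, 40 (x) x 44 (y) x 90 (z) mm, about 0.26 kg; origin at the centre of its underside, z up. At the start it stands in the charger cradle with the tags of its own colour.
- pack_yellow: yellow battery pack, a loose upright block with black vents and a black patch on its top, 40 (x) x 44 (y) x 90 (z) mm, about 0.26 kg; origin at the centre of its underside, z up. At the start it stands in the charger cradle with the tags of its own colour.
- pack_white: white battery pack, a loose upright block with black vents and a black patch on its top, 40 (x) x 44 (y) x 90 (z) mm, about 0.26 kg; origin at the centre of its underside, z up. At the start it stands in the charger cradle with the tags of its own colour.
- cradle_blue: fixed grey charger cradle with a blue tag on each y side, 62 (x) x 66 (y) x 20 (z) mm, 90 mm wide over the tags; open pocket 46 x 50 mm, floor 8 mm thick, 3 mm of play round the pack. Origin at the centre of its underside, 12 mm above the table; x along the charger. The four cradles stand in one row, 70 mm apart between centres, in an order that varies.
- cradle_green: fixed grey charger cradle with a green tag on each y side, 62 (x) x 66 (y) x 20 (z) mm, 90 mm wide over the tags; open pocket 46 x 50 mm, floor 8 mm thick, 3 mm of play round the pack. Origin at the centre of its underside, 12 mm above the table; x along the charger. The four cradles stand in one row, 70 mm apart between centres, in an order that varies.
- cradle_yellow: fixed grey charger cradle with a yellow tag on each y side, 62 (x) x 66 (y) x 20 (z) mm, 90 mm wide over the tags; open pocket 46 x 50 mm, floor 8 mm thick, 3 mm of play round the pack. Origin at the centre of its underside, 12 mm above the table; x along the charger. The four cradles stand in one row, 70 mm apart between centres, in an order that varies.
- cradle_white: fixed grey charger cradle with a white tag on each y side, 62 (x) x 66 (y) x 20 (z) mm, 90 mm wide over the tags; open pocket 46 x 50 mm, floor 8 mm thick, 3 mm of play round the pack. Origin at the centre of its underside, 12 mm above the table; x along the charger. The four cradles stand in one row, 70 mm apart between centres, in an order that varies.
- power_unit: the charger's orange end block (power unit): fixed, black panel and white lamp on top, 50 x 80 x 34 mm, at either end of the row of cradles, 70 mm from the centre of the nearest one; a grey block ends the other side. Origin at the centre of its underside, 12 mm above the table.
- tester: fixed grey tray, 292 x 76 mm, four empty open slots in a row along its x; orange block (50 x 80 x 46 mm, white lamp) at its +x end. Origin on the table under the row's middle, z up, x roughly away from the robot. Slot centres x = -105, -35, 35, 105 mm, y = 0; inside 60 (x) x 64 (y) mm, floor 14 mm and walls up to 26 mm above the table. Stands beside the charger, left or right.
Not all that is in view belongs to the job. Leave any red look-alike of the pack_blue alone.

How it is judged (in metres and radians):
At the end, for the whole second after the job is handed in: The n-th pack from the charger's orange unit (by its cradle) is in the n-th tester slot from the end without orange block: within 14 mm of the slot centre in the tester's x and y, underside below 18 mm in its frame (floor 14), leaning under 0.08 rad, at rest, untouched by fingers (((horizontal distance between cradle_blue and power_unit between 0.04 and 0.1 m and x of pack_blue in the frame of tester between -0.119 and -0.091 m) or (horizontal distance between cradle_blue and power_unit between 0.11 and 0.17 m and x of pack_blue in the frame of tester between -0.049 and -0.021 m) or (horizontal distance between cradle_blue and power_unit between 0.18 and 0.24 m and x of pack_blue in the frame of tester between 0.021 and 0.049 m) or (horizontal distance between cradle_blue and power_unit between 0.25 and 0.31 m and x of pack_blue in the frame of tester between 0.091 and 0.119 m)) and y of pack_blue in the frame of tester between -0.014 and 0.014 m and z of each of pack_blue, pack_green, pack_yellow, pack_white in the frame of tester below 0.018 m and angle between each of pack_blue, pack_green, pack_yellow, pack_white's own z axis and vertical below 0.08 rad and linear speed of each of pack_blue, pack_green, pack_yellow, pack_white below 0.02 m/s and angular speed of each of pack_blue, pack_green, pack_yellow, pack_white below 0.2 rad/s and contact force between the fingers and pack_blue below 0.1 N and ((horizontal distance between cradle_green and power_unit between 0.04 and 0.1 m and x of pack_green in the frame of tester between -0.119 and -0.091 m) or (horizontal distance between cradle_green and power_unit between 0.11 and 0.17 m and x of pack_green in the frame of tester between -0.049 and -0.021 m) or (horizontal distance between cradle_green and power_unit between 0.18 and 0.24 m and x of pack_green in the frame of tester between 0.021 and 0.049 m) or (horizontal distance between cradle_green and power_unit between 0.25 and 0.31 m and x of pack_green in the frame of tester between 0.091 and 0.119 m)) and y of pack_green in the frame of tester between -0.014 and 0.014 m and contact force between the fingers and pack_green below 0.1 N and ((horizontal distance between cradle_yellow and power_unit between 0.04 and 0.1 m and x of pack_yellow in the frame of tester between -0.119 and -0.091 m) or (horizontal distance between cradle_yellow and power_unit between 0.11 and 0.17 m and x of pack_yellow in the frame of tester between -0.049 and -0.021 m) or (horizontal distance between cradle_yellow and power_unit between 0.18 and 0.24 m and x of pack_yellow in the frame of tester between 0.021 and 0.049 m) or (horizontal distance between cradle_yellow and power_unit between 0.25 and 0.31 m and x of pack_yellow in the frame of tester between 0.091 and 0.119 m)) and y of pack_yellow in the frame of tester between -0.014 and 0.014 m and contact force between the fingers and pack_yellow below 0.1 N and ((horizontal distance between cradle_white and power_unit between 0.04 and 0.1 m and x of pack_white in the frame of tester between -0.119 and -0.091 m) or (horizontal distance between cradle_white and power_unit between 0.11 and 0.17 m and x of pack_white in the frame of tester between -0.049 and -0.021 m) or (horizontal distance between cradle_white and power_unit between 0.18 and 0.24 m and x of pack_white in the frame of tester between 0.021 and 0.049 m) or (horizontal distance between cradle_white and power_unit between 0.25 and 0.31 m and x of pack_white in the frame of tester between 0.091 and 0.119 m)) and y of pack_white in the frame of tester between -0.014 and 0.014 m and contact force between the fingers and pack_white below 0.1 N).
It fails at once if a pack is dropped (falls unheld faster than 0.8 m/s, about 3 cm of free fall) ((linear speed of pack_blue above 0.8 m/s and contact force between the fingers and pack_blue below 0.3 N) or (linear speed of pack_green above 0.8 m/s and contact force between the fingers and pack_green below 0.3 N) or (linear speed of pack_yellow above 0.8 m/s and contact force between the fingers and pack_yellow below 0.3 N) or (linear speed of pack_white above 0.8 m/s and contact force between the fingers and pack_white below 0.3 N)).
It fails at once if a pack tips over (leans more than 0.7 rad) (angle between any of pack_blue, pack_green, pack_yellow, pack_white's own z axis and vertical above 0.7 rad).
It also fails if it takes over 109 s, if anything falls off the work surface, if the arm or the gripper's body presses on something with over 40 N, if the wrist force passes 120 N, or if a joint passes its speed limit or range.

## Working session

There is one attempt and no reset: what is moved stays moved. The work goes in short steps, each a Python script; the robot and the scene stay as the last script left them, time stands still between calls to the robot, and variables do not carry over. Pictures are saved under pics/ and viewed, at most 14 in all, crops included, and the job is handed in when it is done.

```bash
mkdir -p pics; ls
python3 - <<'E'
from station import bot
import cv2,numpy as np
for n in("scene","top"):
    p,d=bot.snapshot(n); cv2.imwrite(f"pics/{n}0.png",p[:,:,::-1]); np.save(f"pics/{n}0.npy",d)
    c=bot.camera_params(n); print(n,c)
    for k in("pack_blue","pack_green","pack_yellow","pack_white","power_unit","tester"):
        print(k,[(np.round(r["location"]),round(r["confidence"],2)) for r in bot.recognise(n,k)])
print(bot.observe())
E
```

```text
pics
scene {'vertical_fov': 55.83185679633341, 'cx': 325.05387854879586, 'cy': 238.52397451455178, 'D': array([-0.04799267,  0.        ,  0.        ,  0.        ,  0.        ]), 'R': array([[ 0.02928472,  0.9995574 ,  0.00523496],
       [ 0.54484507, -0.01157147, -0.83845688],
       [-0.83802521,  0.02740621, -0.54494279]]), 't': array([  20.86100339, -258.0685953 , 1218.56043439])}
pack_blue [(array([182., 220.]), 0.87), (array([258., 188.]), 0.79), (array([199., 189.]), 0.78)]
pack_green [(array([254., 209.]), 0.77)]
pack_yellow [(array([242., 275.]), 0.92)]
pack_white [(array([249., 232.]), 0.61)]
power_unit [(array([241., 333.]), 0.66)]
tester [(array([449., 283.]), 0.9)]
top {'vertical_fov': 47.498483089208314, 'cx': 317.8561745347203, 'cy': 236.12781525047168, 'D': array([-0.09197498,  0.        ,  0.        ,  0.        ,  0.        ]), 'R': array([[-0.01005344, -0.99948756, -0.03038989],
       [-0.99378063,  0.01335741, -0.11055155],
       [ 0.11090083,  0.02908946, -0.99340566]]), 't': array([-17.62580514, 542.79531264, 947.51482554])}
pack_blue [(array([466., 321.]), 0.
[... 288 characters left out ...]
ter [(array([227., 222.]), 0.65)]
{'t': 0.7, 'qpos': array([1.07937191e+00, 3.13151525e-01, 4.61110393e-02, 1.30357815e+00,
       2.27195031e-05, 1.43118411e+00]), 'joint_vel': array([ 0.00100147, -0.00099413, -0.00064995, -0.00066973,  0.00129098,
       -0.00106792]), 'tau': array([-8.06735588e-04, -4.80292833e+01,  2.98747033e+01, -7.42698762e-05,
       -1.47692367e-04, -1.84607546e-05]), 'tool_pos': array([198.17631619, 539.81610229, 303.9553097 ]), 'ee_rot': array([5.49773864e-01, 3.09307974e+00, 2.76407934e-04]), 'contact_force': array([-0.08317064,  0.27473491, -0.56464467]), 'ft_torque': array([ 0.03009071, -0.01025029,  0.04768637]), 'grasp_force': 0.0, 'width': 85.28012611999992}
```

View pics/top0.png

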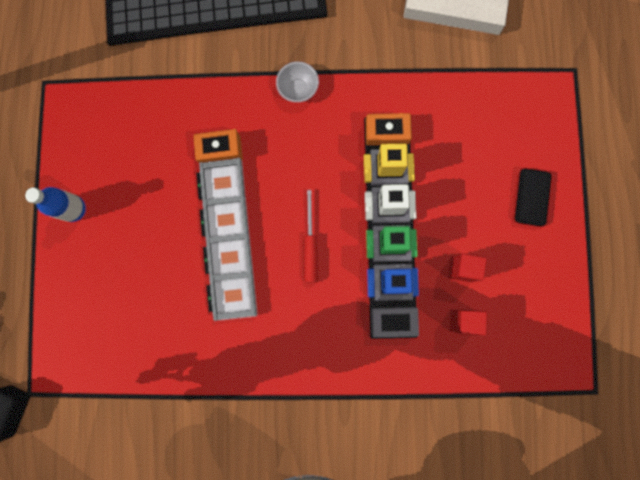

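View pics/scene0.png

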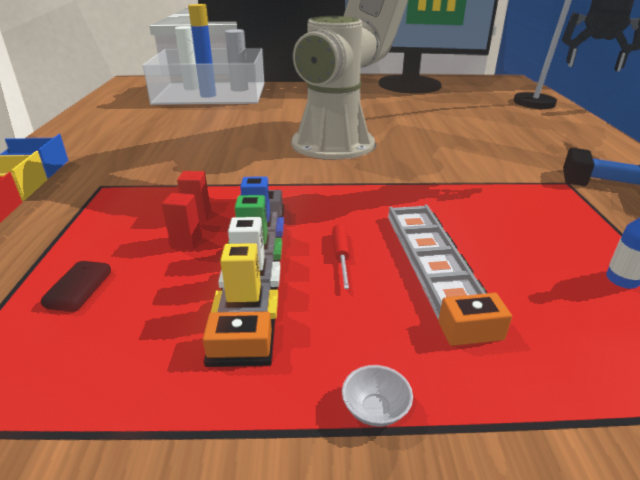

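The top view shows, from the charger's orange block at (388,129): yellow (393,160), white (395,200), green (397,240), blue (397,283). The tester is on the left, with its orange block at (215,145). The look-alikes are two red blocks at (468,267) and (472,321), which the network reports as blue; I won't touch them. The mapping is yellow to −105, white to −35, green to 35 and blue to 105.

```bash
cat > h.py <<'E'
from station import bot
import cv2,numpy as np
def cloud(d,c):
    f=240/np.tan(np.radians(c["vertical_fov"]/2)); K=np.array([[f,0,c["cx"]],[0,f,c["cy"]],[0,0,1]])
    u,v=np.meshgrid(np.arange(640.),np.arange(480.))
    n=cv2.undistortPoints(np.stack([u,v],-1).reshape(-1,1,2),K,c["D"]).reshape(480,640,2)
    P=np.dstack([n,np.ones((480,640))])*d[...,None]
    W=(P-c["t"])@c["R"]; W[d<=0]=np.nan
    return W
E
python3 - <<'E'
from h import *
p=cv2.imread("pics/top0.png");d=np.load("pics/top0.npy");W=cloud(d,bot.camera_params("top"))
def box(m):
    q=W[m][:,:2].astype(np.float32); (c,s,a)=cv2.minAreaRect(q); return np.round(c,1),np.round(s,1),round(a,1),np.round(np.nanmedian(W[m][:,2]),1),m.sum()
Z=W[...,2]; col=np.arange(640)[None]; row=np.arange(480)[:,None]
print("table z",np.nanmedian(Z[330:380,100:160]),np.nanmedian(Z[200:250,340:355]))
for n,(u,v) in dict(yellow=(393,160),white=(395,200),green=(397,240),blue=(397,283)).items():
    m=(Z>95)&(Z<125)&(abs(col-u)<22)&(abs(row-v)<20); print(n,box(m),np.round(np.nanmean(W[m],0),1))
reg=(col>185)&(col<265)&(row>120)&(row<330)
m=reg&(Z>36)&(Z<60);print("t orange",box(m))
m=reg&(Z>19)&(Z<33);print("t walls",box(m))
h=cv2.cvtColor(p,cv2.COLOR_BGR2HSV)
for u,v in((223,183),(226,220),(230,257),(234,296)):
    m=(abs(col-u)<13)&(abs(row-v)<11)&(h[...,0]<20)&(h[...,1]>100); print("sticker",np.round(np.nanmean(W[m],0),1),m.sum())
m=(col>360)&(col<420)&(row>105)&(row<150)&(Z>38)&(Z<60);print("pu",box(m))
E
```

```text
table z 0.5454302931549442 0.775729505487325
yellow (array([ 668.2, -154.5]), array([40.4, 44.8]), 0.0, np.float64(108.9), np.int64(672)) [ 667.  -153.8  108.4]
white (array([ 597.9, -154.7]), array([44.7, 39.9]), 89.2, np.float64(109.1), np.int64(677)) [ 597.4 -154.3  108.5]
green (array([ 528. , -155.5]), array([39.4, 45.4]), 0.1, np.float64(109.0), np.int64(668)) [ 527.5 -154.8  108.6]
blue (array([ 459.5, -155.8]), array([44.3, 37.7]), 89.3, np.float64(109.2), np.int64(657)) [ 459.3 -155.5  108.9]
t orange (array([712.1, 160.2]), array([52. , 81.2]), 6.3, np.float64(45.3), np.int64(1221))
t walls (array([565.3, 148.1]), array([337.2,  86.5]), 5.7, np.float64(23.9), np.int64(2222))
sticker [647.3 153.7  13.8] 154
sticker [577.9 146.4  13.7] 155
sticker [507.9 139.   13.7] 157
sticker [438.5 131.8  13.9] 163
pu (array([ 739. , -154.5]), array([52.1, 80.9]), 0.0, np.float64(45.6), np.int64(1217))
```

```bash
cat >> h.py <<'E'
from scipy.spatial.transform import Rotation as Ro
def ori(psi): return (Ro.from_euler('z',psi)*Ro.from_euler('y',np.pi)).as_rotvec()
PACK=dict(yellow=(668,-154.3),white=(598,-154.6),green=(528.2,-155.2),blue=(459,-155.7))
SLOT=dict(yellow=(438.5,131.8),white=(508,139.1),green=(577.7,146.4),blue=(647.3,153.7))
UP=265
def pick(n):
    x,y=PACK[n]; o=ori(.006)
    bot.movep([x,y,UP],o); bot.set_gripper(85)
    hit=bot.move_l([x,y,136],v=120,contact_N=15)
    if hit: print("hit going down",bot.observe()["tool_pos"]); return False
    bot.set_gripper(30,60); s=bot.observe(); print(n,"width",s["width"],"grip",s["grasp_force"],"tcp",s["tool_pos"])
    bot.move_l([x,y,UP],v=110); s=bot.observe(); print("lifted",s["width"],s["grasp_force"],s["contact_force"],s["t"])
    return 38<s["width"]<50
def place(n):
    x,y=SLOT[n]; o=ori(.1045)
    bot.move_l([x,y,UP],o,v=200); bot.move_l([x,y,138],v=110)
    hit=bot.move_l([x,y,124],v=15,contact_N=5); s=bot.observe(); print("placed",hit,s["tool_pos"],s["contact_force"])
    bot.set_gripper(85); bot.move_l([x,y,UP],v=120); print("t",bot.observe()["t"])
E
python3 - <<'E'
from h import *
p=cv2.imread("pics/top0.png");cv2.imwrite("pics/crop.png",cv2.resize(p[110:345,350:490],None,fx=2.5,fy=2.5,interpolation=cv2.INTER_CUBIC))
for D in(PACK,SLOT):
    for n,(x,y) in D.items(): print(n,[bot.solve_ik([x,y,z],ori(.006 if D is PACK else .1045)) is not None for z in(UP,124)])
E
```

```text
yellow [True, True]
white [True, True]
green [True, True]
blue [True, True]
yellow [True, True]
white [True, True]
green [True, True]
blue [True, True]
```

View pics/crop.png

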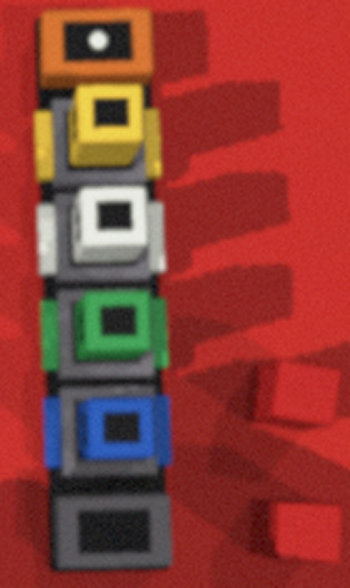

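The crop shows each pack in the cradle with its own tag colour: yellow (112,112), white (115,215), green (118,320), blue (122,428). The red blocks at (300,390) and (305,530) stand well clear. I'll start with yellow.

Run:
```python
from h import *
if pick("yellow"): place("yellow")
p,d=bot.snapshot("scene"); cv2.imwrite("pics/s1.png",p[:,:,::-1])
```

```text
yellow width 43.52873363654327 grip 62.1220600605011 tcp [ 668.35070211 -154.58044675  136.72079696]
lifted 43.38463969083242 61.37942433357239 [-0.605827   -1.56503631 -3.23098127] 6.875
placed True [438.54353701 131.80458593 130.63323616] [-0.80379654  0.17460497  4.54255417]
t 12.5167
```

View pics/s1.png

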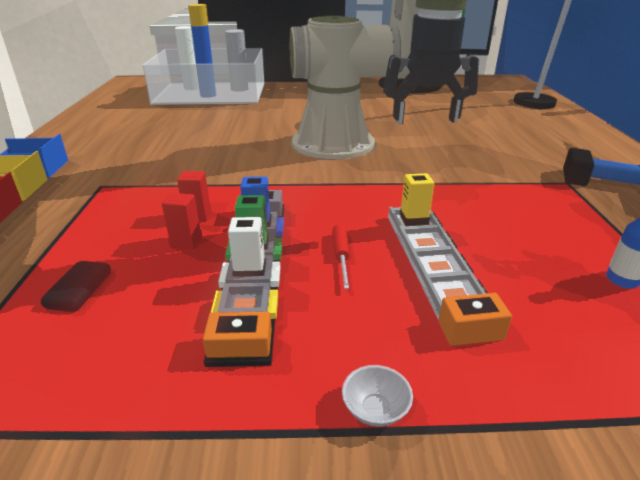

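Yellow stands upright in the near slot at (417,198), and the other three are undisturbed. I'll do the rest the same way.

Run:
```python
from h import *
for n in("white","green","blue"):
    if not pick(n): print("STOP"); break
    place(n)
else: bot.move_l([450,0,UP+60])
p,d=bot.snapshot("top"); cv2.imwrite("pics/t2.png",p[:,:,::-1])
W=cloud(d,bot.camera_params("top")); Z=W[...,2]
e=np.array([np.cos(.1045),np.sin(.1045)])
c0=np.mean(list(SLOT.values()),0)
for n,s in SLOT.items():
    m=(Z>90)&(Z<125)&(np.hypot(W[...,0]-s[0],W[...,1]-s[1])<38)
    c=np.array(cv2.minAreaRect(W[m][:,:2].astype(np.float32))[0])-c0
    print(n,"tester x,y",np.round([c@e,c@[-e[1],e[0]]],1),"top z",np.round(np.nanpercentile(Z[m],[10,50,90]),1))
p,d=bot.snapshot("scene"); cv2.imwrite("pics/s2.png",p[:,:,::-1]); print(bot.observe()["t"])
```

```text
white width 43.72496619149811 grip 61.636186838150024 tcp [ 598.35019316 -154.83165441  136.67142758]
lifted 43.09088732344223 61.15091800689697 [-0.67139489  0.93765319 -2.3791032 ] 17.0333
placed True [508.03339799 139.09877055 130.64372423] [-1.13729406  0.5369751   4.75663466]
t 22.375
green width 43.524434654923716 grip 61.71842694282532 tcp [ 528.56306464 -155.45549936  136.62449657]
lifted 43.36440366327876 61.194223165512085 [ 0.52862491  0.37650355 -3.22112015] 26.7333
placed True [577.72508413 146.38636971 130.60295379] [-0.35550365  0.05937727  5.02569735]
t 32.075
blue width 43.29924664459669 grip 61.50215148925781 tcp [ 459.35934814 -155.98382639  136.58881333]
lifted 43.08961923567546 61.10119342803955 [-0.07350648 -0.1908689  -2.01534188] 36.5333
placed True [647.36099723 153.64904623 130.57962549] [-0.32819691 -0.32962167  5.62827681]
t 42.1583
yellow tester x,y [-554.8  -85.3] top z nan
white tester x,y [-554.8  -85.3] top z nan
green tester x,y [-554.8  -85.3] top z nan
blue tester x,y [104.   -1.1] top z [ 99.6 102.8 105.1]
44.125
  return np.nanmean(a, axis, out=out, keepdims=keepdims)
```

View pics/s2.png

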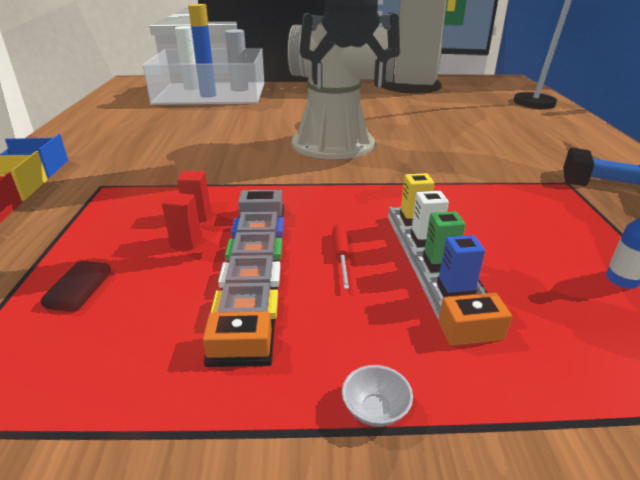

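All four packs stand upright in the tester, from the near end yellow (417,195), white (430,215), green (445,238), blue (462,262). The arm hid three of them from the top camera, so I'll move it aside, measure again and hand in if it's good.

Run:
```python
from h import *
bot.movep([400,-250,330],ori(0))
p,d=bot.snapshot("top")
W=cloud(d,bot.camera_params("top")); Z=W[...,2]
e=np.array([np.cos(.1045),np.sin(.1045)]); c0=np.mean(list(SLOT.values()),0); ok=True
for (n,s),tx in zip(SLOT.items(),(-105,-35,35,105)):
    m=(Z>95)&(Z<115)&(np.hypot(W[...,0]-s[0],W[...,1]-s[1])<38)
    if m.sum()<100: print(n,"hidden"); ok=False; continue
    c=np.array(cv2.minAreaRect(W[m][:,:2].astype(np.float32))[0])-c0; q=np.array([c@e,c@[-e[1],e[0]]])
    print(n,np.round(q,1),np.round(np.nanmedian(Z[m]),1)); ok&=abs(q-[tx,0]).max()<7
if ok: print(bot.close_job())
print(ok,bot.observe()["t"])
```

```text
yellow [-103.6   -1.1] 103.2
white [-35.4  -1.3] 102.8
green [34.7 -1.1] 102.8
blue [103.9  -0.7] 103.0
the job is handed in; nothing more can be done
None
the job is handed in; nothing more can be done
```

All four packs now stand upright in the tester in reversed order (yellow, white, green, blue toward its orange block), each measured within 2 mm of its slot centre; I handed the job in after about 45 s of robot time, but the judge's verdict was not shown.

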